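# Pack the probe-station kit box

## Robot

A 6-joint arm with a two-finger parallel gripper is mounted at the origin on a cart in front of the work surface, level with it; the furniture and walls round the work are solid. World frame = base frame: x ahead of the robot, y to its left, z up, the work surface at z = 0. Lengths are in mm, angles in rad, forces in N, time in s.
With the tool pointing down it reaches from about 400 to 925 mm from the base axis. Payload 12.5 kg.
Tool frame: the origin (TCP) lies between the finger pads; the fingertips stand env.tip_extent ahead of it and the grasp point (between the pads) lies 11 mm behind it (env.tip_extent is the distance from the TCP to the fingertips, in mm); z points along the fingers, y is the line along which they close (so a half turn about z gives the same grasp; the last joint's range is limited). The gripper opens to 95 mm and grips with 3 to 60 N. Pads are 20 mm wide; open, the fingers measure 119 mm over their backs; the gripper's body (75 mm by 180 mm) begins 59 mm behind the grasp point.
Start: joints at [1.033, 0.491, 1.559, -0, 1.092, -0.106], TCP at [261.552, 567.659, 222.661] pointing down, gripper open.
Joint ranges: [-3.1, 3.1], [-0.84, 2.19], [0.05, 2.79], [-1.13, 4.28], [0.06, 2.93], [-2.69, 2.69]. Speed limits (rad/s): [2.22, 2.22, 2.79, 3.14, 3.14, 3.14].

## Interface

Orientations are given as [roll, pitch, yaw] about the fixed x, y, z axes, in that order (R = Rz(yaw) Ry(pitch) Rx(roll)).
In Python, from cell import env gives the robot as it stands.
- The arm moves only by the tool carry_out, never from a script. Its argument "motion" is a list of rows, each a list of 5 numbers: the shift along the tool's x, y, z in mm, then the turn about the tool's z in degrees, then the closure, from 0 (fully open) to 1 (shut). A call has 1 to 12 rows; each row shifts and turns the commanded pose from where the row before left it, along the tool's axes as they then stand; what a row does not reach is not made up. A row lasts 1/10 s, in which the tool goes at most 50 mm and 8.59 degrees, less where a joint would pass 70% of its speed; a pose out of reach is approached as far as the arm can. A call with a gripper value outside its range is refused whole. The fingers move at their own pace and stop on an object; the grip force is fixed at half the most. Time passes only in rows, so rows that do not move let the fingers close. It gives the time, the measured TCP pose, the force, the opening and the grip force at its end, in the units of the state.
- env.state(): the state, without advancing time (a new reading comes with each control period).
- env.read_camera(name): name is "scene" or "side" or "wrist"; returns a dict with "color" (480x640x3 uint8, red, green, blue), "K" (3x3 intrinsics, pixels), "R" (3x3) and "t" (3): a world point X has camera coordinates R X + t; the wrist camera has in their place "hand_eye" (4x4, takes a point from camera to tool coordinates, whose origin is the TCP and whose axes are the flange's). Camera axes: x right, y down, z forward; pixel columns grow to the right and rows downward; lengths in mm; the calibration is good to about 2 mm. A picture is of the moment at which its call begins: read the wrist's pose just before it. There is no depth.
- env.job_done(): hands the job in; it is judged then, once.
The state is a dict: "t": time; "joints": joint angles; "qvel": joint speeds; "tau": joint torques, N m; "eef_pos": TCP position; "tcp_rot": TCP orientation; "ft_force": force on the tool from outside, world axes, zero at the start; "moment": the same for the moment, N m; "opening": opening from 0.0 (shut) to 1.0 (fully open); "grip_force": force on a finger pad.
Only numpy, scipy, OpenCV 4.12 (cv2) and the standard library are available. Lean on these libraries where they do the work, as an engineer would, in place of code of your own. Each camera call takes 0.05 s, during which the arm holds its last target. There are 200 camera calls.

## Task

Pack the two flat hinged boxes from the sloping stand into the grey open kit box, each standing upright on edge, square across the box and right down on its floor, in one row with the eyepiece loupe and the black signal box that already stand there. There is just room for all four once the loupe and the signal box, now spread out, are closed up; all four must end upright on the kit box's floor. Leave the other things on the desk where they are.

Things in the scene. Friction and masses are not known exactly. Their poses are not given: they have to be found in the camera images.
- kit_box: Grey open plastic box, fixed to the desk. Outside 114.5 (x) x 82 (y) x 20 mm high, walls and floor 4 mm, so inside 106.5 x 74 mm and 16 mm deep. Origin: centre of its underside; x along its long side (the row runs along x), z up. The four things to pack take 103 mm of its length.
- stand: Fixed stand, base 95 (x) x 205 (y) x 8 mm, origin under its centre, with two bays at y = +52.5 and -52.5 mm. Each holds a flat box on edge, leaning 30 degrees from vertical, top towards the stand's -x. A bay's floor starts at x = 0, z = 18 mm below a 44 mm wide back-rest, and is 26.5 mm deep; front lip 10 mm and side cheeks 12 mm high along the lean (78 mm over both cheeks).
- sample_box: Flat white lidded box, the thicker and narrower one (lid fixed), 60 x 60 x 24 mm. Origin: centre of its underside; z through its thickness, y along its hinge; 30 mm from the origin to the hinge edge (+x), 31 mm to the other edge, where a tab stands 2 mm further. Starts in either bay of the stand on its hinge edge, +x down along the lean, z away from the robot.
- probe_box: Flat lidded box with dark lower half, the thinner and wider one (lid fixed), 64 (x) x 68 (y) x 20 mm. Origin: centre of its underside; z through its thickness, y along its hinge; 32 mm from the origin to the hinge edge (+x), 33 mm to the other. Starts in the other bay in the same way.
- loupe: Black round eyepiece loupe, 35 mm in diameter, 34 mm high, standing loose in the kit box near its -x end with about 15 mm free to the end wall. Origin: centre of its underside, z up.
- junction_box: Small black signal box, 62 (x) x 48 (y) x 24 mm, with a round connector 12 mm long on its -x end. Stands loose on its +x end in the kit box, connector up, about 15 mm from the +x end wall. Origin: centre of the underside face, 37.4 mm from its +x end; z through its 24 mm thickness, at the start along the kit box's +x.
- marker: Bystander: black felt marker, 131 mm long, lying on the desk. Origin: centre of its underside.
- usb_stick: Bystander: memory stick 18 x 49 x 9 mm on the desk. Origin: centre of its underside.
- petri_dish: Bystander: clear round dish, 57 mm in diameter, 13 mm high. Origin: centre of its underside.
- tape_white: Bystander: roll of white tape lying flat, 68 mm in diameter, 19 mm high. Origin: centre of its underside.
- battery_9v: Bystander: block battery 18 x 29 x 47 mm, standing. Origin: centre of its underside.
- ball_pen: Bystander: pen, 147 mm long, lying. Origin: centre of its underside.
There are look-alikes about, which are no part of the job. What is shaped like the sample_box but pink is not meant. What is shaped like the probe_box but pink or red is not meant.

How it is judged:
By the outcome, as a careful person would: the job done as asked, in the order asked, and still so for the second after the job is handed in, with the robot touching nothing.
It also fails if it takes over 72 s, if anything falls off the work surface, if the arm or the gripper's body presses on something with over 40 N, if the wrist force passes 120 N, or if a joint passes its speed limit or range.

## Working session

There is one attempt and no reset: what is moved stays moved. The work goes in short steps, Python scripts to look and compute and a tool call to move; the robot and the scene stay as the last step left them, time stands still between calls to the robot, and variables do not carry over. Pictures are saved under pics/ and viewed, at most 10 in all, crops included, and the job is handed in when it is done.

Besides the shell and the picture viewer there is one more tool, called by a JSON object that holds its "api" and its "payload". carry_out: Moves the arm, as the interface text tells. Its arguments: {"type":"object","properties":{"motion":{"type":"array"}},"required":["motion"]}

```bash
ls; mkdir -p pics; python3 - <<'E'
from cell import env
import cv2,pickle
s=env.state();print({k:s[k] for k in('t','eef_pos','tcp_rot','opening')},env.tip_extent)
d={}
for n in('scene','side'):
    c=env.read_camera(n);d[n]=c;cv2.imwrite(f'pics/{n}0.png',c['color'][:,:,::-1]);print(n,c['K'],c['R'],c['t'])
c=env.read_camera('wrist');d['wrist']=c;print(c['hand_eye'],c['K']);cv2.imwrite('pics/wrist0.png',c['color'][:,:,::-1])
pickle.dump(d,open('cams.pkl','wb'))
E
```

```text
pics
{'t': 0.0, 'eef_pos': array([261.42154646, 567.43176596, 222.03887007]), 'tcp_rot': array([-3.14043865e+00, -9.68174802e-05,  2.70981790e+00]), 'opening': 0.9992307659608892} 8.0
scene [[492.27595525   0.         321.12892851]
 [  0.         492.27595525 235.44715594]
 [  0.           0.           1.        ]] [[ 0.7686318  -0.63952384  0.01464288]
 [-0.45691512 -0.56489034 -0.68711533]
 [ 0.44769825  0.52144814 -0.7264008 ]] [-442.03570057  333.80158671 1160.6813658 ]
side [[474.61360311   0.         312.82204847]
 [  0.         474.61360311 242.83385137]
 [  0.           0.           1.        ]] [[-0.9844981  -0.17439     0.01875148]
 [-0.12116374  0.59889715 -0.79160694]
 [ 0.12681812 -0.78160753 -0.61074285]] [ 580.85662929  107.2105744  1061.38898807]
[[-1.71898668e-03 -9.54970518e-01 -2.96695729e-01  8.47928749e+01]
 [ 9.99998258e-01 -1.42565256e-03 -1.20503089e-03  1.62737748e-01]
 [ 7.27783951e-04 -2.96697283e-01  9.54971305e-01 -1.62028385e+02]
 [ 0.00000000e+00  0.00000000e+00  0.00000000e+00  1.00000000e+00]] [[366.14896206   0.         313.06993359]
 [  0.         366.14896206 246.89377873]
 [  0.           0.           1.        ]]
```

View pics/scene0.png

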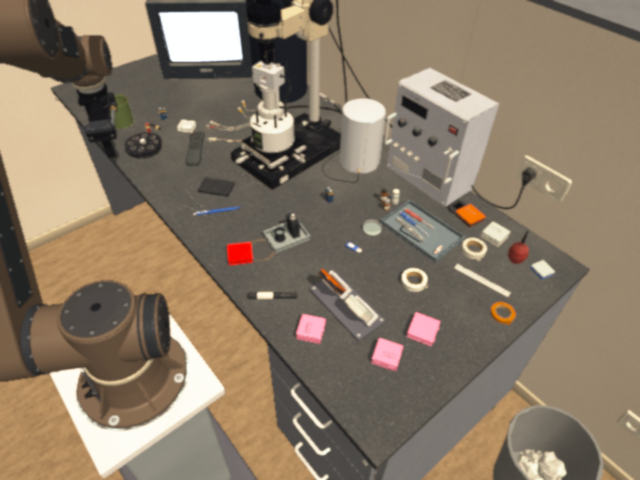

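View pics/side0.png

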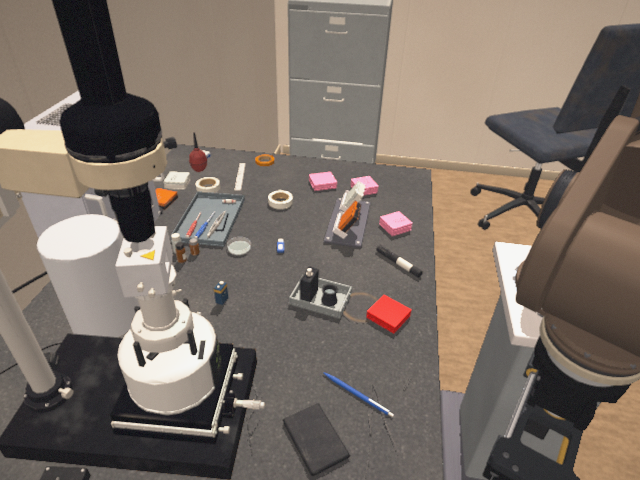

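The scene view shows the kit box at (286,235) holding the loupe (280,236) and signal box (293,222). The stand is at (345,303), with an orange/dark box at (333,282) and a white box at (360,308). The pink look-alikes at (311,328), (388,353) and (424,328) and the red one at (240,253) lie flat on the desk. Next I'll enlarge the stand and kit box in both views.

```bash
python3 - <<'E'
import cv2,pickle,numpy as np
d=pickle.load(open('cams.pkl','rb'))
def cr(n,x,y,w=100,h=75):
    return cv2.resize(d[n]['color'][y:y+h,x:x+w,::-1],(400,300),interpolation=cv2.INTER_CUBIC)
im=np.vstack([np.hstack([cr('scene',300,262),cr('scene',240,195)]),np.hstack([cr('side',300,178),cr('side',280,255)])])
cv2.imwrite('pics/crop1.png',im)
E
```

```text
(no output)
```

View pics/crop1.png

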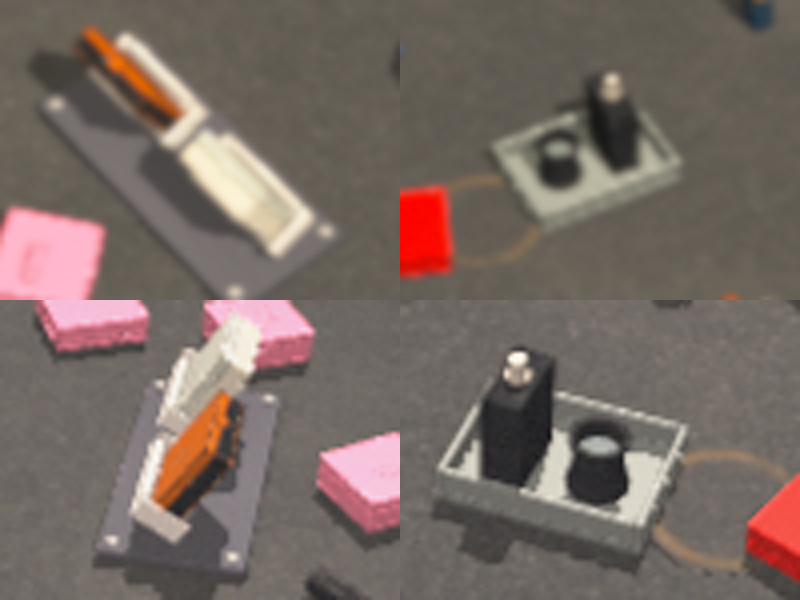

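The crop confirms the targets. The stand's far-left bay (scene (333,282)) holds the orange/dark probe box, and the right bay (360,308) holds the white sample box. All pink and red boxes are look-alikes lying flat on the desk. Next I'll fit the kit box and stand poses from the corners.

```bash
cat > h.py <<'E'
import numpy as np,pickle,cv2
from scipy.optimize import least_squares
from scipy.spatial.transform import Rotation as Rn
def proj(c,X):
    p=(np.asarray(X)@c['R'].T+c['t'])@c['K'].T
    return p[:,:2]/p[:,2:]
def ray(c,uv,z):
    C=-c['R'].T@c['t']; v=c['R'].T@np.linalg.inv(c['K'])@np.array([uv[0],uv[1],1.])
    return C+v*(z-C[2])/v[2]
def wristcam(env):
    s=env.state();c=env.read_camera('wrist')
    T=np.eye(4);T[:3,:3]=Rn.from_euler('xyz',s['tcp_rot']).as_matrix();T[:3,3]=s['eef_pos']
    M=np.linalg.inv(T@c['hand_eye']);c['R']=M[:3,:3];c['t']=M[:3,3];return c
def fit(obs,p0):
    # obs: list of (cam, uv, local xyz)
    def f(p):
        a=p[2];Rz=np.array([[np.cos(a),-np.sin(a),0],[np.sin(a),np.cos(a),0],[0,0,1]])
        return np.concatenate([(proj(c,[Rz@np.array(l)+[p[0],p[1],0]])[0]-uv) for c,uv,l in obs])
    r=least_squares(f,p0,x_scale=[10,10,.1],loss='soft_l1');return r.x,r.fun.reshape(-1,2)
E
python3 - <<'E'
from h import *
d=pickle.load(open('cams.pkl','rb'));s,w=d['scene'],d['side']
for n,c,uvs,z in(('stand sc',s,[(310,288.2),(385,321.2),(358.2,336.2)],8),('stand si',w,[(323.75,244.2),(361.2,246.8),(370,202.5),(338.7,198.5)],8),
 ('kit sc',s,[(262.5,232),(275,250.5),(310.7,235)],20),('kit si',w,[(289.5,296.2),(302.5,276.2),(352,287),(341.2,312.5)],20)):
    print(n,*[ray(c,u,z)[:2].round() for u in uvs])
E
```

```text
stand sc [483. -63.] [ 566. -268.] [ 482. -257.]
stand si [571. -47.] [480. -55.] [ 475. -260.] [ 563. -262.]
kit sc [499. 181.] [484.  98.] [602.  82.]
kit si [612. 159.] [597.  92.] [485. 105.] [499. 185.]
```

{"api": "carry_out", "payload": {"motion": [[-35, -24, 0, 0, 0], [-35, -24, 0, 0, 0], [-35, -24, 0, 0, 0], [-35, -24, 0, 0, 0], [-35, -24, 0, 0, 0], [-35, -24, 0, 0, 0], [-35, -24, 0, 0, 0], [-35, -24, 0, 0, 0], [-35, -24, 0, 0, 0], [-35, -24, 0, 0, 0], [-35, -24, 0, 0, 0], [-35, -24, 0, 0, 0]]}}

```text
t: 1.35
eef_pos: [523.1, 128.7, 222.6]
tcp_rot: [3.142, -0.0, 2.71]
ft_force: [1.4, 1.0, -0.0]
opening: 0.998
grip_force: 0.0
```

{"api": "carry_out", "payload": {"motion": [[0, 0, 0, -8.5, 0], [0, 0, 0, -8.5, 0], [0, 0, 0, 0, 0], [0, 0, 0, 0, 0]]}}

```text
t: 1.75
eef_pos: [522.3, 130.4, 222.5]
tcp_rot: [3.142, -0.0, 3.002]
ft_force: [-0.3, -0.3, -0.5]
opening: 1.002
grip_force: 0.0
```

```bash
cat >> h.py <<'E'
def move(env,x,y,z,yaw):
    # shifts in present tool axes to reach world pose, then turn (deg) about tool z
    s=env.state();R=Rn.from_euler('xyz',s['tcp_rot']).as_matrix()
    d=R.T@(np.array([x,y,z])-s['eef_pos']);t=-(yaw-s['tcp_rot'][2]);t=(t+np.pi)%(2*np.pi)-np.pi
    print('t',round(s['t'],2),'at',s['eef_pos'].round(1),s['tcp_rot'].round(3),'shift',d.round(1),'turn',round(np.degrees(t),1))
E
python3 - <<'E'
from h import *
from cell import env
s=env.state();print(s['t'],s['eef_pos'],s['tcp_rot'],s['joints'].round(2))
c=wristcam(env);pickle.dump(c,open('w1.pkl','wb'))
for P in([548,131,20],[524,-158,8]): print(proj(c,[P]))
cv2.imwrite('pics/w1.png',c['color'][:,:,::-1])
E
```

```text
1.75 [522.34438597 130.41406183 222.52468242] [ 3.14156315e+00 -2.54986731e-04  3.00221125e+00] [ 0.12  0.37  1.77  0.    1.   -1.31]
[[317.17670252 244.06254185]]
[[ 50.28383641 255.71598985]]
```

View pics/w1.png

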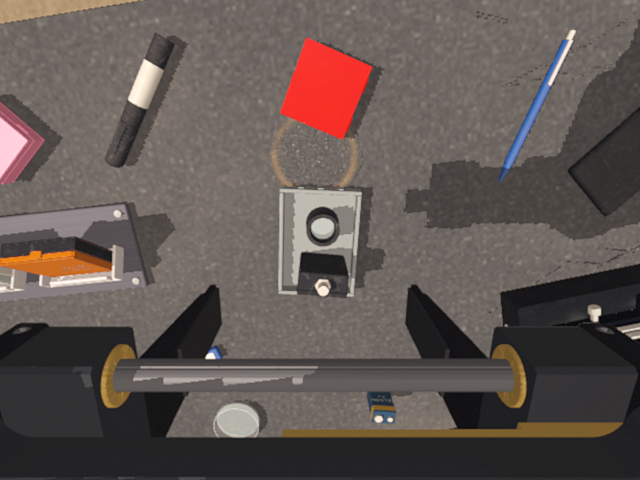

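The wrist view shows the kit box square to the image, with its rim at about (280..361, 190..296), the loupe at (322,226) and the signal box at (323,265). The stand is at the left edge. I'll move over the stand for the same view and crop both.

{"api": "carry_out", "payload": {"motion": [[-5, -40, 0, 0, 0], [-5, -40, 0, 0, 0], [-5, -40, 0, 0, 0], [-5, -40, 0, 0, 0], [-5, -40, 0, 0, 0], [-5, -40, 0, 0, 0], [-5, -40, 0, 0, 0], [0, 0, 0, -6, 0], [0, 0, 0, 0, 0], [0, 0, 0, 0, 0]]}}

```text
t: 2.8
eef_pos: [519.4, -151.3, 222.6]
tcp_rot: [3.141, -0.0, 3.107]
ft_force: [-0.2, 0.9, -0.2]
opening: 0.999
grip_force: 0.0
```

```bash
python3 - <<'E'
from h import *
from cell import env
s=env.state();print(s['t'],s['eef_pos'],s['tcp_rot'])
c=wristcam(env);pickle.dump(c,open('w2.pkl','wb'))
p=proj(c,[[524,-158,8]])[0];print(p)
w1=pickle.load(open('w1.pkl','rb'))
a=cv2.resize(w1['color'][180:305,270:370,::-1],(400,500),interpolation=cv2.INTER_CUBIC)
x,y=int(p[0])-100,int(p[1])-125
b=cv2.resize(c['color'][y:y+250,x:x+200,::-1],(400,500),interpolation=cv2.INTER_CUBIC);print('off',x,y)
cv2.imwrite('pics/crop2.png',np.hstack([a,b]))
E
```

```text
2.8 [ 519.39251498 -151.26921231  222.59510354] [ 3.14134759e+00 -1.31698315e-04  3.10747366e+00]
[306.83649959 222.1452907 ]
off 206 97
```

View pics/crop2.png

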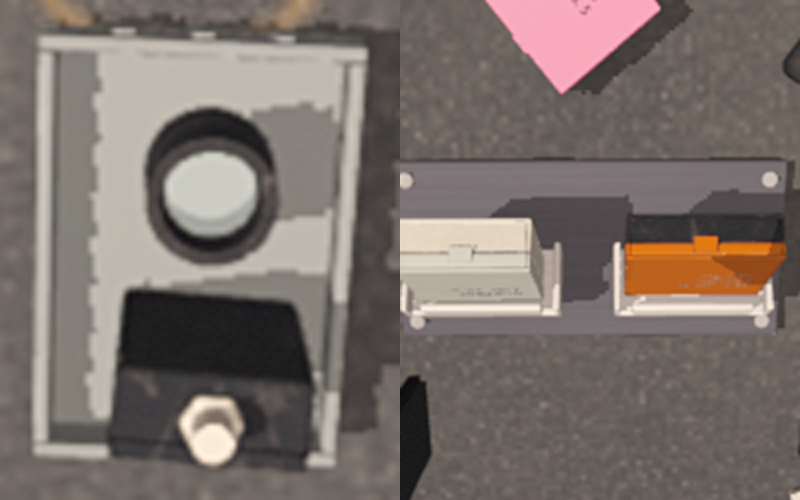

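In the left crop (×4, offset (270,180)) the kit rim corners are (37,37), (368,45), (333,468) and (33,457), with the loupe top at (210,195). The right crop (×2, offset (206,97)) shows the white sample box in the -y bay and the orange/dark probe box in the +y bay. The screws are at about (405,180), (770,180), (762,322) and (418,322).

```bash
python3 - <<'E'
from h import *
d=pickle.load(open('cams.pkl','rb'));s,w=d['scene'],d['side']
w1=pickle.load(open('w1.pkl','rb'));w2=pickle.load(open('w2.pkl','rb'))
L=lambda a,b,z:(a,b,z)
k=[(w1,(270+u/4,180+v/4),(57.25*a,41*b,20)) for u,v,a,b in((37,37,-1,-1),(368,45,-1,1),(333,468,1,1),(33,457,1,-1))]
print('kit wrist',*fit(k,[548,131,-.12]))
k2=[(s,(262.5,232),(-57.25,41,20)),(s,(275,250.5),(-57.25,-41,20)),(s,(310.7,235),(57.25,-41,20)),
 (w,(289.5,296.2),(57.25,41,20)),(w,(302.5,276.2),(57.25,-41,20)),(w,(352,287),(-57.25,-41,20)),(w,(341.2,312.5),(-57.25,41,20))]
print('kit all',*fit(k+k2,[548,131,-.12]))
t=[(w2,(206+(u-400)/2,97+v/2),l) for u,v,l in((785,160,(-47.5,102.5,8)),(777,333,(47.5,102.5,8)))]
t2=[(w,(323.75,244.2),(47.5,102.5,8)),(w,(361.2,246.8),(-47.5,102.5,8)),(w,(370,202.5),(-47.5,-102.5,8)),(w,(338.7,198.5),(47.5,-102.5,8))]
print('stand w',*fit(t,[524,-158,0]));print('stand all',*fit(t+t2,[524,-158,0]))
S=[ray(w2,(206+(u-400)/2,97+v/2),9)[:2] for u,v in((405,180),(770,180),(762,322),(418,322))];print('screws',np.round(S,1),np.mean(S,0))
P=lambda c,o,sc,u,v,z,x0=0:ray(c,(o[0]+(u-x0)/sc,o[1]+v/sc),z).round(1)[:2]
print('loupe top',P(w1,(270,180),4,210,185,38),'jbox top l/r (z66)',P(w1,(270,180),4,110,455,66),P(w1,(270,180),4,308,468,66),'upper edge',P(w1,(270,180),4,117,365,66),P(w1,(270,180),4,308,380,66),'conn',P(w1,(270,180),4,213,445,78))
o=(206,97)
for n,u,v,z in(('sam top back R',530,218,71),('sam top front R',537,265,83),('probe top back L',628,217,73),('probe back R',783,215,73),('probe front L',625,252,83),('probe front R',786,252,83),('probe bays L',616,315,0),('bayR',773,315,0),('sample bayR',559,315,0)):
    print(n,P(w2,o,2,u,v,z,400))
E
```

```text
kit wrist [ 5.49454678e+02  1.31808094e+02 -1.78333396e-01] [[ 0.0390923  -0.51141054]
 [-0.35520177  0.56668311]
 [ 0.34762497 -0.10488875]
 [-0.00528971  0.05669955]]
kit all [ 5.49352392e+02  1.31897467e+02 -1.76728925e-01] [[ 0.01745665 -0.56330234]
 [-0.36334649  0.38304777]
 [ 0.50756595 -0.2529503 ]
 [ 0.14407096  0.01896202]
 [ 0.21028541 -0.41124672]
 [-0.20291055 -0.90858951]
 [-1.00021206  0.6405798 ]
 [-0.62892428  0.8523872 ]
 [ 0.39485148 -3.11386544]
 [ 0.05601674 -1.20043145]
 [-0.49715743 -1.18943346]]
stand w [ 5.25872946e+02 -1.66056496e+02 -1.24460145e-02] [[-0.01277317 -0.64320917]
 [ 0.01369715  0.80242482]]
stand all [ 5.24014584e+02 -1.65376332e+02 -2.88144814e-02] [[ 1.3957235  -0.85815425]
 [-0.10167463  0.63696183]
 [-0.1953159  -4.27356519]
 [ 0.36383551 -1.55569881]
 [ 0.58378761 -1.25415208]
 [-1.69578602 -1.47290635]]
screws [[ 483.4 -256.9]
 [ 490.   -70.5]
 [ 566.7  -72.7]
 [ 560.  -259.1]] [ 525.03225176 -164.82453972]
loupe top [525.4 139.2] jbox top l/r (z66) [580.3 107.2] [590.3 153.3] upper edge [558.  112.3] [568.  155.9] conn [575.8 132.1]
sam top back R [ 493.6 -186.8]
sam top front R [ 511.7 -183.8]
probe top back L [ 494.3 -144.4]
probe back R [495.8 -77.7]
probe front L [ 507.3 -146.2]
probe front R [509.8 -78.2]
probe bays L [ 562.9 -151.8]
bayR [566.  -64.9]
sample bayR [ 561.8 -183.3]
```

{"api": "carry_out", "payload": {"motion": [[9, 39, 0, 8, 0], [0, 0, 0, 8.2, 0], [0, 0, 0, 8.2, 0], [0, 0, 0, 8.2, 0], [0, 0, 0, 8.2, 0], [0, 0, 0, 8.2, 0], [0, 0, 0, 8.2, 0], [0, 0, 0, 8.2, 0], [0, 0, 0, 8.2, 0], [0, 0, 0, 8.2, 0], [0, 0, 0, 8.2, 0], [0, 0, 0, 0, 0]]}}

```text
t: 4.05
eef_pos: [511.7, -111.6, 222.7]
tcp_rot: [3.141, -0.0, 1.537]
ft_force: [-0.6, 0.1, -0.1]
opening: 1.003
grip_force: 0.0
```

```bash
python3 -c "
from h import *
from cell import env
move(env,511.8,-111.8,60,1.536);print(env.state()['joints'].round(2))"
```

```text
t 4.05 at [ 511.7 -111.6  222.7] [ 3.141 -0.     1.537] shift [-2.000e-01  1.000e-01  1.627e+02] turn 0.1
[-0.34  0.35  1.81  0.    0.99 -0.31]
```

{"api": "carry_out", "payload": {"motion": [[0, 0, 35, 0, 0], [0, 0, 35, 0, 0], [0, 0, 35, 0, 0.2], [0, 0, 30, 0, 0.4], [0, 0, 20, 0, 0.5], [0, 0, 7.5, 0, 0.55], [0, 0, 0, 0, 0.58], [0, 0, 0, 0, 0.6], [0, 0, 0, 0, 0.61], [0, 0, 0, 0, 0.61]]}}

```text
t: 5.05
eef_pos: [512.0, -112.7, 61.1]
tcp_rot: [3.14, 0.0, 1.541]
ft_force: [0.5, 0.8, 0.4]
opening: 0.411
grip_force: 0.0
```

{"api": "carry_out", "payload": {"motion": [[0, 2, 0, 0, 0.62], [0, 2, -0.5, 0, 0.64], [0, 2, -0.5, 0, 0.66], [0, 2, -1, 0, 0.68], [0, 2, -1, 0, 0.7], [0, 2, -1, 0, 0.72], [0, 0, 0, 0, 0.72]]}}

```text
t: 5.75
eef_pos: [517.0, -112.1, 61.4]
tcp_rot: [-3.125, -0.003, 1.541]
ft_force: [-26.2, -8.9, -10.6]
opening: 0.335
grip_force: 29.0
```

{"api": "carry_out", "payload": {"motion": [[0, 0, -3, 0, 0.72], [0, 0, -3, 0, 0.72], [0, 0, -3, 0, 0.74], [0, 0, -3, 0, 0.76], [0, 0, 0, 0, 0.76]]}}

```text
t: 6.25
eef_pos: [524.3, -113.1, 76.9]
tcp_rot: [3.14, 0.0, 1.541]
ft_force: [-0.5, -0.3, 3.4]
opening: 0.242
grip_force: 3.8
```

```bash
python3 - <<'E'
from h import *
from cell import env
d=env.read_camera('side')
c=wristcam(env)
a=cv2.resize(d['color'][170:260,300:400,::-1],(400,360),interpolation=cv2.INTER_CUBIC)
b=cv2.resize(c['color'][:,:,::-1],(400,300))
im=np.zeros((360,800,3),np.uint8);im[:,:400]=a;im[:300,400:]=b
cv2.imwrite('pics/l1.png',im)
E
```

```text
(no output)
```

View pics/l1.png

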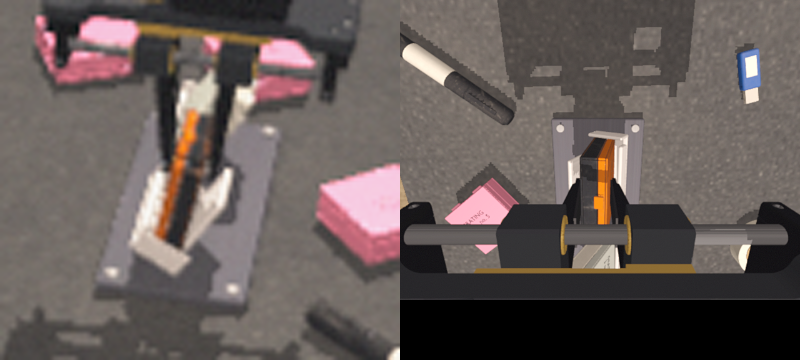

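The box is now nearly upright between the fingers and still in the bay. I'll close on it and lift.

{"api": "carry_out", "payload": {"motion": [[0, 0, -2, 0, 0.8], [0, 0, -2, 0, 0.85], [0, 0, -2, 0, 0.9], [0, 0, -2, 0, 1], [0, 0, -2, 0, 1], [0, 0, -10, 0, 1], [0, 0, -20, 0, 1], [0, 0, -25, 0, 1], [0, 0, -15, 0, 1], [0, 0, 0, 0, 1]]}}

```text
t: 7.35
eef_pos: [524.0, -113.1, 158.3]
tcp_rot: [3.139, 0.001, 1.54]
ft_force: [0.0, -0.5, 0.1]
opening: 0.216
grip_force: 29.4
```

```bash
python3 - <<'E'
from h import *
from cell import env
d=env.read_camera('side')
s=env.state();p=proj(d,[s['eef_pos']])[0].astype(int);print(p,s['joints'].round(2))
x,y=p[0]-50,p[1]-60
cv2.imwrite('pics/l2.png',cv2.resize(d['color'][y:y+150,x:x+100,::-1],(400,600),interpolation=cv2.INTER_CUBIC))
move(env,535,0,150,1.536)
E
```

```text
[350 180] [-0.34  0.45  1.85  0.    0.84 -0.31]
t 7.4 at [ 523.6 -112.9  157. ] [3.14 0.   1.54] shift [113.2   8.    6.9] turn 0.3
```

View pics/l2.png

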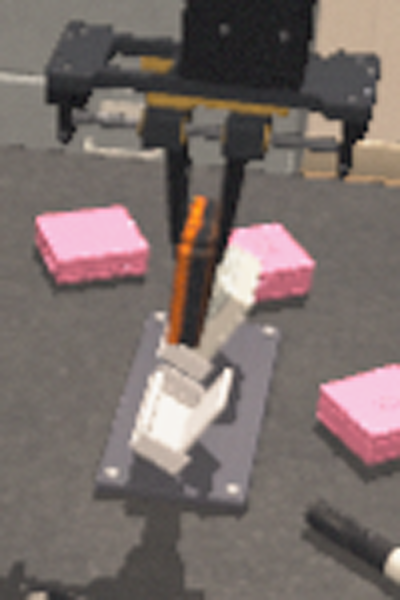

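{"api": "carry_out", "payload": {"motion": [[30, 2, 0, 0, 1], [40, 3, 0, 0, 1], [43, 3, 10, 0, 1], [0, 0, 30, 0, 1], [0, 0, 30, 0, 1], [0, 0, 15, 0, 1], [0, 0, 5, 0, 1], [0, 0, 0, 0, 1]]}}

```text
t: 8.2
eef_pos: [534.5, -0.3, 65.2]
tcp_rot: [-3.139, -0.0, 1.54]
ft_force: [0.2, -1.3, 0.1]
opening: 0.216
grip_force: 29.4
```

```bash
python3 - <<'E'
from h import *
from cell import env
d=env.read_camera('side');s=env.state();e=s['eef_pos'];print(e,s['ft_force'],s['opening'])
for z in(0,10,20,30,80):print(z,proj(d,[[e[0],e[1]+34,z]])[0].round(1))
p=proj(d,[e])[0].astype(int);x,y=p[0]-40,p[1]-30;print(x,y)
cv2.imwrite('pics/l3.png',cv2.resize(d['color'][y:y+75,x:x+80,::-1],(640,600),interpolation=cv2.INTER_CUBIC))
E
```

```text
[ 5.34917215e+02 -2.99455121e-01  6.60058902e+01] [ 0.21167015 -0.11022359  0.15066199] 0.21193066002927247
0 [333.6 269.8]
10 [333.8 266.5]
20 [334.  263.2]
30 [334.2 259.8]
80 [335.3 242.5]
297 208
```

View pics/l3.png

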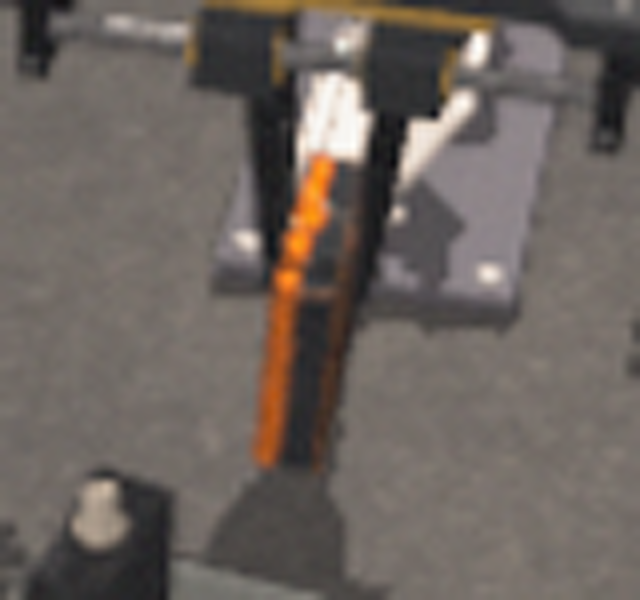

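The probe box hangs upright. Its bottom edge is at crop (295,467), which puts it about 10 mm above the desk. I'll set it down and let go.

{"api": "carry_out", "payload": {"motion": [[0, 0, 5, 0, 1], [0, 0, 2, 0, 1], [0, 0, 1.5, 0, 1], [0, 0, 0, 0, 1], [0, 0, 0, 0, 1]]}}

```text
t: 8.75
eef_pos: [535.1, -0.2, 57.8]
tcp_rot: [3.141, -0.0, 1.54]
ft_force: [0.3, -0.4, -0.9]
opening: 0.217
grip_force: 29.4
```

{"api": "carry_out", "payload": {"motion": [[0, 0, 1, 0, 1], [0, 0, 0, 0, 1], [0, 0, 1, 0, 1], [0, 0, 0, 0, 1]]}}

```text
t: 9.15
eef_pos: [535.0, -0.2, 55.5]
tcp_rot: [-3.141, -0.0, 1.54]
ft_force: [0.4, -0.4, -0.4]
opening: 0.218
grip_force: 29.4
```

{"api": "carry_out", "payload": {"motion": [[0, 0, 1, 0, 1], [0, 0, 0, 0, 1], [0, 0, 0, 0, 1]]}}

```text
t: 9.45
eef_pos: [535.1, -0.2, 54.6]
tcp_rot: [3.142, -0.0, 1.54]
ft_force: [-0.5, 0.0, -1.2]
opening: 0.215
grip_force: 29.4
```

{"api": "carry_out", "payload": {"motion": [[0, 0, 1, 0, 1], [0, 0, 0, 0, 1], [0, 0, 0, 0, 1]]}}

```text
t: 9.75
eef_pos: [535.1, -0.2, 53.6]
tcp_rot: [3.142, -0.0, 1.54]
ft_force: [0.4, 0.4, -0.3]
opening: 0.214
grip_force: 29.4
```

{"api": "carry_out", "payload": {"motion": [[0, 0, 1, 0, 1], [0, 0, 1, 0, 1], [0, 0, 0, 0, 1], [0, 0, 0, 0, 1]]}}

```text
t: 10.15
eef_pos: [536.8, -0.3, 52.6]
tcp_rot: [3.137, 0.0, 1.54]
ft_force: [4.2, 0.7, 6.8]
opening: 0.211
grip_force: 30.0
```

{"api": "carry_out", "payload": {"motion": [[0, 0, 1, 0, 1], [0, 0, 0, 0, 1], [0, 0, 0, 0, 1]]}}

```text
t: 10.45
eef_pos: [537.3, -0.3, 52.4]
tcp_rot: [3.136, 0.0, 1.541]
ft_force: [3.4, 1.5, 17.1]
opening: 0.211
grip_force: 30.0
```

{"api": "carry_out", "payload": {"motion": [[0, 0, -1.5, 0, 1], [0, 0, 0, 0, 0.77], [0, 0, 0, 0, 0.74], [0, 0, 0, 0, 0.7], [0, 0, 0, 0, 0.6], [0, 0, 0, 0, 0.4], [0, 0, -30, 0, 0.2], [0, 0, -30, 0, 0], [0, 0, -20, -8, 0], [0, 0, 0, 0, 0]]}}

```text
t: 11.45
eef_pos: [536.0, -0.3, 134.5]
tcp_rot: [3.137, 0.001, 1.684]
ft_force: [1.3, 0.2, 0.6]
opening: 0.749
grip_force: 0.0
```

{"api": "carry_out", "payload": {"motion": [[0, 0, 0, -8.2, 0], [0, 0, 0, -8.2, 0], [0, 0, 0, -8.2, 0], [0, 0, 0, -8.2, 0], [0, 0, 0, -8.2, 0], [0, 0, 0, -8.2, 0], [0, 0, 0, -8.2, 0], [0, 0, 0, -8.2, 0], [0, 0, 0, -8.2, 0], [0, 0, 0, -8.2, 0], [0, 0, 0, 0, 0]]}}

```text
t: 12.55
eef_pos: [534.7, -0.2, 131.2]
tcp_rot: [3.141, -0.001, 3.111]
ft_force: [0.2, 0.0, 0.8]
opening: 1.0
grip_force: 0.0
```

```bash
python3 - <<'E'
from h import *
from cell import env
move(env,535,-0.5,36,3.11)
d=env.read_camera('side');c=wristcam(env)
a=cv2.resize(d['color'][200:300,260:360,::-1],(400,400),interpolation=cv2.INTER_CUBIC)
x0,y0=220,170
b=cv2.resize(c['color'][y0:y0+200,x0:x0+200,::-1],(400,400),interpolation=cv2.INTER_CUBIC)
cv2.imwrite('pics/l4.png',np.hstack([a,b]));pickle.dump(c,open('w4.pkl','wb'))
print(proj(c,[[525,-34,65],[545,-34,65],[525,34,65],[545,34,65],[525,34,0],[525,-34,0]]).round())
E
```

```text
t 12.55 at [ 5.347e+02 -2.000e-01  1.312e+02] [ 3.141e+00 -1.000e-03  3.111e+00] shift [-0.4 -0.3 95.2] turn 0.1
[[261. 255.]
 [263. 283.]
 [365. 251.]
 [364. 279.]
 [354. 227.]
 [272. 230.]]
```

View pics/l4.png

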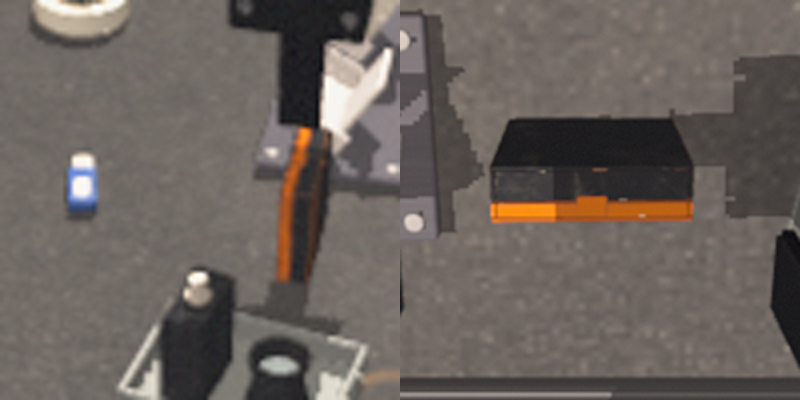

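The probe box stands upright on the desk: its top corners at crop (491..692, 167..222) match the expected position to within 2 mm. Next I'll close up the loupe and then the signal box with a grip across the kit box.

{"api": "carry_out", "payload": {"motion": [[3, 46, 0, 0, 0], [4, 46, 0, 0, 0], [4.5, 47, 0, 0, 0], [0, 0, 0, 8.3, 0], [0, 0, 40, 0, 0], [0, 0, 40, 0, 0.3], [0, 0, 18, 0, 0.4], [0, 0, 0, 0, 0.55], [0, 0, 0, 0, 0.6], [0, 0, 0, 0, 0.62], [0, 0, 0, 0, 0.64]]}}

```text
t: 13.75
eef_pos: [528.4, 139.1, 35.3]
tcp_rot: [3.141, 0.002, 2.965]
ft_force: [0.4, -0.3, 0.4]
opening: 0.554
grip_force: 0.0
```

```bash
python3 -c "
from h import *
from cell import env
move(env,527.3,138.9,33,2.965)"
```

```text
t 13.75 at [528.4 139.1  35.3] [3.141e+00 2.000e-03 2.965e+00] shift [ 1.  -0.4  2.3] turn 0.0
```

{"api": "carry_out", "payload": {"motion": [[0, 0, 0, 0, 0.7], [0, 0, 0, 0, 0.7], [0, 0, 0, 0, 0.7], [0, 0, 0, 0, 0.7]]}}

```text
t: 14.15
eef_pos: [528.0, 139.1, 34.5]
tcp_rot: [3.141, 0.001, 2.966]
ft_force: [-1.1, 0.2, 6.2]
opening: 0.34
grip_force: 30.1
```

{"api": "carry_out", "payload": {"motion": [[3, 0, 0, 0, 0.7], [3, 0, 0, 0, 0.7], [2, 0, 0, 0, 0.7], [1, 0, 0, 0, 0.7], [0, 0, 0, 0, 0.7]]}}

```text
t: 14.65
eef_pos: [519.5, 140.7, 34.5]
tcp_rot: [3.141, 0.002, 2.966]
ft_force: [1.8, -0.3, 4.3]
opening: 0.334
grip_force: 30.1
```

{"api": "carry_out", "payload": {"motion": [[1, 0, 0, 0, 0.7], [1, 0, 0, 0, 0.7], [1, 0, 0, 0, 0.7], [0, 0, 0, 0, 0.7]]}}

```text
t: 15.05
eef_pos: [516.6, 141.2, 34.5]
tcp_rot: [3.141, 0.002, 2.966]
ft_force: [2.0, -0.4, 5.4]
opening: 0.339
grip_force: 30.1
```

{"api": "carry_out", "payload": {"motion": [[1, 0, 0, 0, 0.7], [1, 0, 0, 0, 0.7], [0, 0, 0, 0, 0.7]]}}

```text
t: 15.35
eef_pos: [514.7, 141.6, 34.6]
tcp_rot: [3.141, 0.002, 2.966]
ft_force: [2.9, -0.6, 6.1]
opening: 0.338
grip_force: 30.1
```

{"api": "carry_out", "payload": {"motion": [[1, 0, 0, 0, 0.7], [1, 0, 0, 0, 0.7], [0, 0, 0, 0, 0.7]]}}

```text
t: 15.65
eef_pos: [512.7, 141.9, 34.6]
tcp_rot: [3.141, 0.002, 2.966]
ft_force: [2.5, -0.3, 5.1]
opening: 0.335
grip_force: 30.1
```

{"api": "carry_out", "payload": {"motion": [[1, 0, 0, 0, 0.7], [1, 0, 0, 0, 0.7], [0, 0, 0, 0, 0.7]]}}

```text
t: 15.95
eef_pos: [511.8, 142.1, 34.8]
tcp_rot: [3.14, 0.004, 2.966]
ft_force: [6.2, -3.0, 5.4]
opening: 0.334
grip_force: 30.1
```

{"api": "carry_out", "payload": {"motion": [[-0.5, 0, 0, 0, 0.6], [0, 0, 0, 0, 0.5], [0, 0, 0, 0, 0.3], [0, 0, -35, 0, 0.1], [0, 0, -35, 0, 0], [-32, 0.5, 0, 0, 0], [-32, 0.5, 0, 0, 0], [0, 0, 30, 0, 0], [0, 0, 30, 0, 0.3], [0, 0, 0, 0, 0.4], [0, 0, 0, 0, 0.55], [0, 0, 0, 0, 0.6]]}}

```text
t: 17.15
eef_pos: [574.2, 132.1, 45.4]
tcp_rot: [3.141, 0.001, 2.966]
ft_force: [0.2, -0.6, -0.3]
opening: 0.704
grip_force: 0.0
```

{"api": "carry_out", "payload": {"motion": [[0, 0, 0, 0, 0.6], [0, 0, 0, 0, 0.6], [0, 0, 0, 0, 0.6]]}}

```text
t: 17.45
eef_pos: [574.1, 132.0, 45.1]
tcp_rot: [3.141, 0.001, 2.966]
ft_force: [-0.5, 0.0, 6.5]
opening: 0.509
grip_force: 29.8
```

{"api": "carry_out", "payload": {"motion": [[-3, 0, 0, 0, 0.6], [-3, 0, 0, 0, 0.6], [-3, 0, 0, 0, 0.6], [-2, 0, 0, 0, 0.6], [-1, 0, 0, 0, 0.6], [-1, 0, 0, 0, 0.6], [0, 0, 0, 0, 0.6]]}}

```text
t: 18.15
eef_pos: [586.3, 129.8, 45.1]
tcp_rot: [3.141, -0.0, 2.966]
ft_force: [-3.4, 1.1, 9.7]
opening: 0.507
grip_force: 29.8
```

{"api": "carry_out", "payload": {"motion": [[-1, 0, 0, 0, 0.6], [-1, 0, 0, 0, 0.6], [0, 0, 0, 0, 0.6]]}}

```text
t: 18.45
eef_pos: [588.2, 129.5, 45.1]
tcp_rot: [3.141, -0.0, 2.966]
ft_force: [-4.7, 0.6, 9.2]
opening: 0.512
grip_force: 29.8
```

{"api": "carry_out", "payload": {"motion": [[-1, 0, 0, 0, 0.6], [-1, 0, 0, 0, 0.6], [0, 0, 0, 0, 0.6]]}}

```text
t: 18.75
eef_pos: [589.4, 129.2, 45.1]
tcp_rot: [-3.141, -0.002, 2.967]
ft_force: [-7.8, 0.9, 12.4]
opening: 0.503
grip_force: 29.8
```

{"api": "carry_out", "payload": {"motion": [[-1, 0, 0, 0, 0.6], [-1, 0, 0, 0, 0.6], [0, 0, 0, 0, 0.6]]}}

```text
t: 19.05
eef_pos: [590.6, 128.6, 45.0]
tcp_rot: [-3.141, -0.004, 2.967]
ft_force: [-9.7, -0.3, 14.4]
opening: 0.503
grip_force: 29.9
```

{"api": "carry_out", "payload": {"motion": [[-2, 0, 0, 0, 0.6], [0, 0, 0, 0, 0.6], [0, 0, 0, 0, 0.6]]}}

```text
t: 19.35
eef_pos: [591.6, 128.4, 45.0]
tcp_rot: [-3.14, -0.006, 2.966]
ft_force: [-14.4, 0.9, 17.5]
opening: 0.505
grip_force: 30.0
```

{"api": "carry_out", "payload": {"motion": [[2, 0, 0, 0, 0.6], [0, 0, 0, 0, 0.5], [0, 0, 0, 0, 0.3], [0, 0, 0, 0, 0.1], [0, 0, -32, 0, 0], [0, 0, -33, 0, 0], [10, -45, 0, 0, 0], [11, -45, 0, 0, 0], [12, -45, 0, -8.3, 0], [0, 0, 0, 0, 0], [0, 0, 0, 0, 0]]}}

```text
t: 20.45
eef_pos: [537.1, 1.6, 109.4]
tcp_rot: [3.141, 0.001, 3.104]
ft_force: [0.1, 0.5, 0.2]
opening: 1.0
grip_force: 0.0
```

```bash
python3 -c "
from h import *
from cell import env
move(env,534,1.8,36,3.111)
c=env.read_camera('side');cv2.imwrite('pics/k1.png',c['color'][:,:,::-1])
c=env.read_camera('scene');cv2.imwrite('pics/k1s.png',c['color'][:,:,::-1])"
```

```text
t 20.45 at [537.1   1.6 109.4] [3.141e+00 1.000e-03 3.104e+00] shift [ 3.2  0.  73.3] turn -0.4
```

{"api": "carry_out", "payload": {"motion": [[3, 0, 25, -0.4, 0], [0, 0, 30, 0, 0], [0, 0, 18.5, 0, 0], [0, 0, 0, 0, 0.3], [0, 0, 0, 0, 0.4], [0, 0, 0, 0, 0.5], [0, 0, 0, 0, 0.5], [0, 0, 0, 0, 0.5]]}}

```text
t: 21.35
eef_pos: [534.5, 2.7, 36.6]
tcp_rot: [3.142, 0.002, 3.115]
ft_force: [0.5, 2.9, 5.8]
opening: 0.712
grip_force: 30.0
```

{"api": "carry_out", "payload": {"motion": [[0, 0, -10, 0, 0.5], [0, 0, -30, 0, 0.5], [0, 0, -30, 0, 0.5], [0, 0, -20, 0, 0.5], [0, 0, 0, 0, 0.5]]}}

```text
t: 21.85
eef_pos: [535.0, 2.4, 128.8]
tcp_rot: [-3.141, 0.005, 3.115]
ft_force: [0.8, -0.1, -1.5]
opening: 0.713
grip_force: 30.0
```

```bash
python3 - <<'E'
from h import *
from cell import env
s=env.state();print(s['eef_pos'],s['opening'],s['grip_force'])
move(env,546.4,132.4,70,2.965)
d=env.read_camera('side');c=wristcam(env)
e=s['eef_pos'];print(proj(d,[e+[0,34,-36],e+[0,34,29]]).round(1))
cv2.imwrite('pics/l5.png',c['color'][:,:,::-1])
def orange(im):
    h=cv2.cvtColor(im,cv2.COLOR_RGB2HSV);m=cv2.inRange(h,(5,180,80),(18,255,255))
    n,l,st,_=cv2.connectedComponentsWithStats(m)
    return [(st[i]) for i in range(1,n) if st[i][4]>25]
print('side',orange(d['color']),'wrist',orange(c['color']))
R=c['color'];print('w4',orange(pickle.load(open('w4.pkl','rb'))['color']))
E
```

```text
[534.95290572   2.35895318 128.75410449] 0.7130679392568708 29.99995306134224
t 21.85 at [535.    2.4 128.8] [-3.141  0.005  3.115] shift [ -7.7 130.3  58.7] turn 8.6
[[335.4 238.6]
 [336.8 214.1]]
side [array([256, 156,  18,  10,  93], dtype=int32), array([156, 188,  21,  18, 203], dtype=int32)] wrist [array([ 233,  348,  161,   11, 1279], dtype=int32)]
w4 [array([266, 268, 100,  13, 974], dtype=int32)]
```

{"api": "carry_out", "payload": {"motion": [[-2.5, 43, 0, 0, 0.5], [-2.5, 43, 0, 0, 0.5], [-2.7, 44.3, 0, 0, 0.5], [0, 0, 0, 8.6, 0.5], [0, 0, 0, 0, 0.5], [0, 0, 0, 0, 0.5]]}}

```text
t: 22.55
eef_pos: [544.7, 132.1, 124.8]
tcp_rot: [-3.141, -0.002, 2.969]
ft_force: [0.3, 1.0, -1.6]
opening: 0.715
grip_force: 30.0
```

```bash
python3 - <<'E'
from h import *
from cell import env
move(env,546.4,132.4,46,2.965)
c=wristcam(env)
cv2.imwrite('pics/l6.png',c['color'][:,:,::-1])
d=env.read_camera('scene');e=env.read_camera('side')
a=cv2.resize(c['color'][120:420,200:440,::-1],(480,600))
f=lambda d,x,y:cv2.resize(d['color'][y:y+75,x:x+80,::-1],(320,300),interpolation=cv2.INTER_CUBIC)
cv2.imwrite('pics/l6.png',np.hstack([a,np.vstack([f(d,245,195),f(e,282,250)])]))
E
```

```text
t 22.55 at [544.7 132.1 124.8] [-3.141e+00 -2.000e-03  2.969e+00] shift [-1.8  0.6 78.8] turn 0.2
```

{"api": "carry_out", "payload": {"motion": [[-1.8, 0.5, 20, 0.2, 0.5], [0, 0, 20, 0, 0.5], [0, 0, 15, 0, 0.5], [0, 0, 5, 0, 0.5], [0, 0, 4, 0, 0.5], [0, 0, 4, 0, 0.5], [0, 0, 0, 0, 0.5]]}}

```text
t: 23.4
eef_pos: [547.1, 132.6, 57.7]
tcp_rot: [3.141, 0.0, 2.961]
ft_force: [0.5, 0.5, -0.4]
opening: 0.712
grip_force: 30.0
```

{"api": "carry_out", "payload": {"motion": [[0, 0, 3, 0, 0.5], [0, 0, 3, 0, 0.5], [0, 0, 2, 0, 0.5], [0, 0, 0, 0, 0.5]]}}

```text
t: 23.8
eef_pos: [546.9, 132.7, 49.4]
tcp_rot: [-3.142, -0.0, 2.961]
ft_force: [0.2, -0.3, -0.4]
opening: 0.716
grip_force: 30.0
```

No contact, so it is inside the walls. I'll lower it to the floor.

{"api": "carry_out", "payload": {"motion": [[0, 0, 3, 0, 0.5], [0, 0, 3, 0, 0.5], [0, 0, 1.5, 0, 0.5], [0, 0, 0, 0, 0.5]]}}

```text
t: 24.2
eef_pos: [546.9, 132.7, 41.8]
tcp_rot: [-3.142, -0.0, 2.961]
ft_force: [-0.0, 0.3, 0.8]
opening: 0.718
grip_force: 30.0
```

{"api": "carry_out", "payload": {"motion": [[0, 0, 1, 0, 0.5], [0, 0, 1, 0, 0.5], [0, 0, 0, 0, 0.5]]}}

```text
t: 24.5
eef_pos: [547.1, 132.7, 40.6]
tcp_rot: [3.141, 0.0, 2.961]
ft_force: [-1.0, 0.0, 6.1]
opening: 0.713
grip_force: 30.0
```

{"api": "carry_out", "payload": {"motion": [[1, 0, 0, 0.2, 0.5], [1, 0, 0, 0, 0.5], [1, 0, 0, 0, 0.5], [0, 0, 0, 0, 0.5]]}}

```text
t: 24.9
eef_pos: [544.6, 133.3, 40.6]
tcp_rot: [3.141, 0.002, 2.958]
ft_force: [1.8, -0.3, 5.8]
opening: 0.718
grip_force: 30.0
```

{"api": "carry_out", "payload": {"motion": [[1, 0, 0, 0, 0.5], [1, 0, 0, 0, 0.5], [0, 0, 0, 0, 0.5]]}}

```text
t: 25.2
eef_pos: [542.7, 133.7, 40.6]
tcp_rot: [3.141, 0.002, 2.958]
ft_force: [0.7, -0.3, 6.5]
opening: 0.718
grip_force: 30.0
```

{"api": "carry_out", "payload": {"motion": [[1, 0, 0, -0.5, 0.5], [1, 0, 0, 0, 0.5], [0, 0, 0, 0, 0.5]]}}

```text
t: 25.5
eef_pos: [540.7, 134.1, 40.6]
tcp_rot: [3.141, 0.002, 2.967]
ft_force: [1.0, -0.3, 6.4]
opening: 0.717
grip_force: 30.0
```

{"api": "carry_out", "payload": {"motion": [[1, 0, 0, 0, 0.5], [1, 0, 0, 0, 0.5], [0, 0, 0, 0, 0.5]]}}

```text
t: 25.8
eef_pos: [539.6, 134.4, 40.6]
tcp_rot: [3.141, 0.004, 2.966]
ft_force: [5.1, -1.3, 3.2]
opening: 0.716
grip_force: 30.0
```

{"api": "carry_out", "payload": {"motion": [[-0.7, 0, 0, 0, 0.3], [0, 0, 0, 0, 0.2], [0, 0, 0, 0, 0.1], [0, 0, -45, 0, 0], [0, 0, -45, 0, 0], [-4.2, -43.7, 0, 0, 0], [-4.2, -43.7, 0, 0, 0], [-4.2, -43.7, 0, 0, 0], [-4.2, -43.7, 0, 0, 0], [-4.2, -43.7, 0, 0, 0], [-4.2, -43.7, 0, 0, 0], [-4.2, -43.7, 0, 0, 0]]}}

```text
t: 27.0
eef_pos: [513.6, -173.6, 129.8]
tcp_rot: [3.141, -0.001, 2.966]
ft_force: [0.8, -0.8, 0.4]
opening: 1.001
grip_force: 0.0
```

{"api": "carry_out", "payload": {"motion": [[-4.2, -43.7, 0, 0, 0], [0, 0, 0, 8.2, 0], [0, 0, 0, 8.2, 0], [0, 0, 0, 8.2, 0], [0, 0, 0, 8.2, 0], [0, 0, 0, 8.2, 0], [0, 0, 0, 8.2, 0], [0, 0, 0, 8.2, 0], [0, 0, 0, 8.2, 0], [0, 0, 0, 8.2, 0], [0, 0, 0, 8.2, 0], [0, 0, 0, 0, 0]]}}

```text
t: 28.2
eef_pos: [510.6, -215.6, 129.7]
tcp_rot: [-3.14, -0.001, 1.533]
ft_force: [-0.1, 0.3, 0.1]
opening: 1.002
grip_force: 0.0
```

```bash
python3 -c "
from h import *
from cell import env
move(env,511.7,-216,61,1.536)"
```

```text
t 28.2 at [ 510.6 -215.6  129.7] [-3.140e+00 -1.000e-03  1.533e+00] shift [-0.4  1.2 68.7] turn -0.2
```

{"api": "carry_out", "payload": {"motion": [[0, 1, 30, 0, 0], [0, 0, 25, 0, 0.2], [0, 0, 13.5, 0, 0.4], [0, 0, 0, 0, 0.5], [0, 0, 0, 0, 0.55], [0, 0, 0, 0, 0.56], [0, 0, 0, 0, 0.57]]}}

```text
t: 28.9
eef_pos: [512.4, -216.1, 62.6]
tcp_rot: [3.14, 0.001, 1.536]
ft_force: [-0.7, 0.9, -0.1]
opening: 0.557
grip_force: 0.0
```

{"api": "carry_out", "payload": {"motion": [[0, 2, -1, 0, 0.58], [0, 2, -1.5, 0, 0.6], [0, 2, -2, 0, 0.62], [0, 2, -2, 0, 0.64], [0, 2, -2, 0, 0.66], [0, 2, -2, 0, 0.68], [0, 0, 0, 0, 0.68]]}}

```text
t: 29.6
eef_pos: [524.4, -216.4, 72.4]
tcp_rot: [3.141, 0.0, 1.535]
ft_force: [0.1, 0.6, -1.0]
opening: 0.32
grip_force: 0.1
```

{"api": "carry_out", "payload": {"motion": [[0, 1, -1, 0, 0.7], [0, 1, -2, 0, 0.72], [0, 0, -2, 0, 0.74], [0, 0, 0, 0, 0.75], [0, 0, 0, 0, 0.75]]}}

```text
t: 30.1
eef_pos: [526.2, -216.5, 77.3]
tcp_rot: [3.141, 0.0, 1.535]
ft_force: [0.8, 0.1, 1.0]
opening: 0.26
grip_force: 29.4
```

{"api": "carry_out", "payload": {"motion": [[0, 0, 0, 0, 1], [0, 0, -3, 0, 1], [0, 0, -10, 0, 1], [0, 0, -25, 0, 1], [0, 0, -30, 0, 1], [0, 0, -10, 0, 1], [0, 0, 0, 0, 1]]}}

```text
t: 30.8
eef_pos: [526.4, -216.6, 156.6]
tcp_rot: [3.139, 0.001, 1.535]
ft_force: [-0.2, 0.3, -0.3]
opening: 0.26
grip_force: 29.4
```

```bash
python3 - <<'E'
from h import *
from cell import env
move(env,535,0,155,1.536);print(env.state()['opening'])
E
```

```text
t 30.8 at [ 526.4 -216.6  156.6] [3.139e+00 1.000e-03 1.535e+00] shift [216.8   0.9   1.4] turn -0.0
0.25996309347916613
```

{"api": "carry_out", "payload": {"motion": [[43, 0, 0, 0, 1], [43, 0, 0, 0, 1], [43, 0, 0, 0, 1], [43, 0, 0, 0, 1], [44, 0, 0, 0, 1], [0, 0, 35, 0, 1], [0, 0, 35, 0, 1], [0, 0, 15, 0, 1], [0, 0, 5, 0, 1], [0, 0, 2, 0, 1], [0, 0, 0, 0, 1]]}}

```text
t: 31.9
eef_pos: [533.8, -0.7, 63.3]
tcp_rot: [3.141, -0.0, 1.535]
ft_force: [-0.3, -0.6, -0.3]
opening: 0.261
grip_force: 29.4
```

{"api": "carry_out", "payload": {"motion": [[0, 0, 2, 0, 1], [0, 0, 2, 0, 1], [0, 0, 1, 0, 1], [0, 0, 0, 0, 1]]}}

```text
t: 32.3
eef_pos: [533.7, -0.6, 58.2]
tcp_rot: [3.141, -0.0, 1.535]
ft_force: [-0.4, -1.5, -0.4]
opening: 0.258
grip_force: 29.4
```

{"api": "carry_out", "payload": {"motion": [[0, 0, 2, 0, 1], [0, 0, 1, 0, 1], [0, 0, 1, 0, 1], [0, 0, 0, 0, 1]]}}

```text
t: 32.7
eef_pos: [533.6, -0.5, 54.0]
tcp_rot: [-3.141, -0.0, 1.535]
ft_force: [-0.6, -1.1, -0.3]
opening: 0.259
grip_force: 29.4
```

{"api": "carry_out", "payload": {"motion": [[0, 0, 1, 0, 1], [0, 0, 1, 0, 1], [0, 0, 0, 0, 1]]}}

```text
t: 33.0
eef_pos: [533.6, -0.5, 52.0]
tcp_rot: [-3.141, -0.0, 1.535]
ft_force: [-0.9, -0.7, -0.6]
opening: 0.26
grip_force: 29.4
```

{"api": "carry_out", "payload": {"motion": [[0, 0, 1, 0, 1], [0, 0, 1, 0, 1], [0, 0, 0, 0, 1]]}}

```text
t: 33.3
eef_pos: [533.6, -0.5, 50.0]
tcp_rot: [-3.141, -0.0, 1.535]
ft_force: [-1.0, -0.3, -0.6]
opening: 0.26
grip_force: 29.4
```

{"api": "carry_out", "payload": {"motion": [[0, 0, 1, 0, 1], [0, 0, 1, 0, 1], [0, 0, 0, 0, 1]]}}

```text
t: 33.6
eef_pos: [535.1, -0.7, 48.9]
tcp_rot: [3.138, 0.0, 1.535]
ft_force: [3.0, -0.1, 6.3]
opening: 0.256
grip_force: 29.8
```

{"api": "carry_out", "payload": {"motion": [[0, 0, 1, 0, 1], [0, 0, 1, 0, 1], [0, 0, 0, 0, 1]]}}

```text
t: 33.9
eef_pos: [536.4, -0.7, 48.2]
tcp_rot: [3.134, 0.0, 1.535]
ft_force: [4.3, 1.4, 18.6]
opening: 0.253
grip_force: 30.0
```

{"api": "carry_out", "payload": {"motion": [[0, 0, -2, 0, 1], [0, 0, 0, 0, 0.73], [0, 0, 0, 0, 0.7], [0, 0, 0, 0, 0.65], [0, 0, 0, 0, 0.5], [0, 0, 0, 0, 0.3], [0, 0, -30, 0, 0.1], [0, 0, -30, 0, 0], [0, 0, -23, -8, 0], [0, 0, 0, 0, 0]]}}

```text
t: 34.9
eef_pos: [534.8, -0.7, 133.7]
tcp_rot: [3.137, 0.001, 1.679]
ft_force: [0.9, -0.1, -0.4]
opening: 0.8
grip_force: 0.0
```

{"api": "carry_out", "payload": {"motion": [[0, 0, 0, -8.2, 0], [0, 0, 0, -8.2, 0], [0, 0, 0, -8.2, 0], [0, 0, 0, -8.2, 0], [0, 0, 0, -8.2, 0], [0, 0, 0, -8.2, 0], [0, 0, 0, -8.2, 0], [0, 0, 0, -8.2, 0], [0, 0, 0, -8.2, 0], [0, 0, 0, -8.2, 0], [0, 0, 0, 0, 0]]}}

```text
t: 36.0
eef_pos: [533.3, -0.5, 130.1]
tcp_rot: [3.141, -0.001, 3.106]
ft_force: [-0.1, -0.4, -0.6]
opening: 0.999
grip_force: 0.0
```

```bash
python3 - <<'E'
from h import *
from cell import env
move(env,535,-0.5,34,3.106)
c=wristcam(env);pickle.dump(c,open('w5.pkl','wb'))
print(proj(c,[[523,-30,61],[547,-30,61],[523,30,61],[547,30,61],[523,30,0],[523,-30,0]]).round())
g=c['color'].min(2);m=((g>120)*255).astype(np.uint8)
n,l,st,ce=cv2.connectedComponentsWithStats(m)
for i in range(1,n):
    if st[i][4]>300: print(st[i],cv2.minAreaRect(np.argwhere(l==i)[:,::-1].astype(np.float32)))
d=env.read_camera('side');e=env.read_camera('scene')
a=cv2.resize(c['color'][130:330,200:360,::-1],(400,500),interpolation=cv2.INTER_CUBIC)
f=lambda d,x,y:cv2.resize(d['color'][y:y+62,x:x+100,::-1],(400,250),interpolation=cv2.INTER_CUBIC)
cv2.imwrite('pics/l7.png',np.hstack([a,np.vstack([f(d,270,240),f(e,240,200)])]))
E
```

```text
t 36.0 at [ 5.333e+02 -5.000e-01  1.301e+02] [ 3.141e+00 -1.000e-03  3.106e+00] shift [-1.8  0.  96.1] turn 0.0
[[268. 252.]
 [271. 286.]
 [358. 249.]
 [358. 283.]
 [350. 227.]
 [277. 229.]]
[   0    0  119  135 8849] ((54.179107666015625, 65.8503646850586), (108.50981903076172, 87.53102111816406), 45.725223541259766)
[ 264    0   56   51 1432] ((291.59991455078125, 17.64509391784668), (28.651403427124023, 59.362892150878906), 32.82853698730469)
[ 442  181  113   28 1171] ((497.5250244140625, 192.11900329589844), (26.872806549072266, 112.35099792480469), 87.24750518798828)
[    0   182   232   108 17425] ((115.5, 235.5), (231.0, 107.0), 0.0)
[493 206  26  28 550] ((505.5, 219.5), (27.0, 25.0), 90.0)
[ 266  248   91   35 2994] ((311.0, 265.0), (34.0, 90.0), 90.0)
[427 275  57  28 509] ((452.5531005859375, 282.075927734375), (24.955059051513672, 55.57624053955078), 67.5572509765625)
[ 127  375  189   14 1932] ((221.0, 381.5), (13.0, 188.0), 90.0)
```

{"api": "carry_out", "payload": {"motion": [[0, 40, -30, 0, 0], [0, 40, -30, 0, 0], [-1, 40, -30, 0, 0], [-1, 11.5, 0, 8, 0], [0, 0, 0, 0, 0], [0, 0, 0, 0, 0]]}}

```text
t: 36.75
eef_pos: [539.9, 130.4, 220.4]
tcp_rot: [-3.141, -0.001, 2.969]
ft_force: [0.3, -0.5, -0.9]
opening: 0.996
grip_force: 0.0
```

```bash
python3 - <<'E'
from h import *
from cell import env
s=env.state();print(s['eef_pos'],s['tcp_rot'])
c=wristcam(env);pickle.dump(c,open('w6.pkl','wb'))
a=-.177;f=lambda x,y,z:[549.4+.984*x+.176*y,131.9-.176*x+.984*y,z]
print(proj(c,[f(53,0,20),f(-53,0,20)]).round())
d=env.read_camera('side')
A=cv2.resize(c['color'][150:300,250:370,::-1],(480,600),interpolation=cv2.INTER_CUBIC)
B=cv2.resize(d['color'][240:320,280:360,::-1],(320,320),interpolation=cv2.INTER_CUBIC)
im=np.zeros((600,800,3),np.uint8);im[:,:480]=A;im[:320,480:]=B;cv2.imwrite('pics/l8.png',im)
E
```

```text
[539.89601514 130.42217516 220.43570077] [-3.14113119e+00 -1.10491246e-03  2.96883331e+00]
[[316. 278.]
 [317. 177.]]
```

View pics/l8.png

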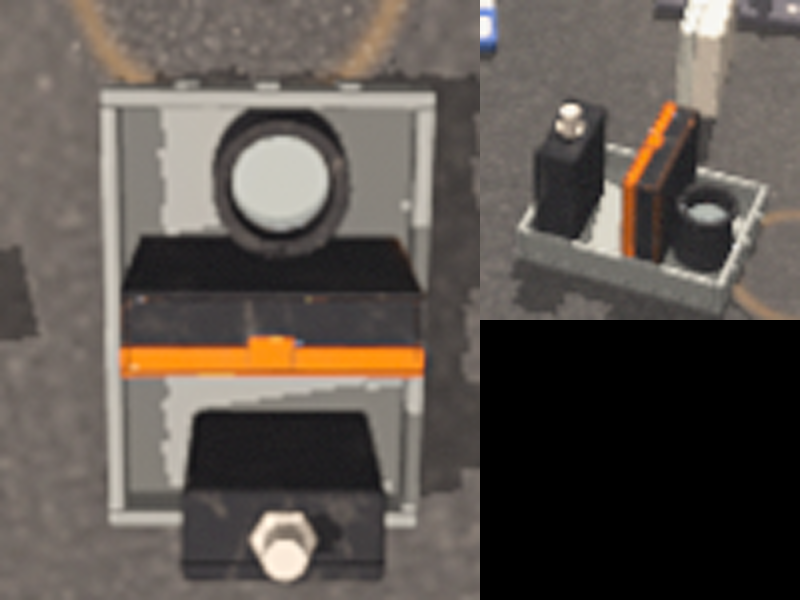

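All three stand upright: the loupe at the -x wall, the probe box against it (front top edge at crop y 376), and the signal box at the +x wall (top back edge at y 490). Next I'll compute the slot.

```bash
python3 - <<'E'
from h import *
c=pickle.load(open('w6.pkl','rb'))
px=lambda u,v:(250+u/4,150+v/4)
k=[(c,px(u,v),(57.25*a,41*b,20)) for u,v,a,b in((102,92,-1,-1),(435,95,-1,1),(415,523,1,1),(110,523,1,-1))]
p,r=fit(k,[549.4,131.9,-.177]);print(p,r.round(2))
def loc(u,v,z):
    w=ray(c,px(u,v),z)[:2]-p[:2];a=p[2];return (np.array([[np.cos(a),np.sin(a)],[-np.sin(a),np.cos(a)]])@w).round(1)
for n,u,v,z in(('probe F L',122,376,69),('probe F R',424,376,69),('probe B L',127,294,69),('probe B R',420,292,69),('jb L',185,490,66),('jb R',382,490,66),('jb FL',182,577,66),('jb FR',382,578,66)):print(n,loc(u,v,z))
a=p[2];R=np.array([[np.cos(a),-np.sin(a)],[np.sin(a),np.cos(a)]])
for x in(12,14,16):print(x,p[:2]+R@[x,0])
E
```

```text
[ 5.49469465e+02  1.31936950e+02 -1.84120533e-01] [[-0.47 -0.62]
 [ 0.34 -0.54]
 [ 0.33  1.25]
 [-0.21  0.53]]
probe F L [  0.9 -32.4]
probe F R [ 0.2 35.1]
probe B L [-18. -31.]
probe B R [-19.1  33.4]
jb L [ 29.2 -18.6]
jb R [28.7 27. ]
jb FL [ 51.1 -19.4]
jb FR [50.9 27.8]
12 [561.26663672 129.7399655 ]
14 [563.23283201 129.3738015 ]
16 [565.1990273  129.00763749]
```

{"api": "carry_out", "payload": {"motion": [[-5.5, -43.5, 0, 0, 0], [-5.5, -43.5, 0, 0, 0], [-5.4, -44, 0, -8, 0], [0, 0, 45, 0, 0], [0, 0, 45, 0, 0], [0, 0, 0, 0, 0], [0, 0, 0, 0, 0]]}}

```text
t: 37.55
eef_pos: [533.7, -1.1, 131.3]
tcp_rot: [3.141, -0.002, 3.104]
ft_force: [-0.1, -0.2, 1.1]
opening: 0.996
grip_force: 0.0
```

```bash
python3 -c "
from h import *
from cell import env
move(env,533.5,-1.5,36,3.106)"
```

```text
t 37.55 at [533.7  -1.1 131.3] [ 3.141e+00 -2.000e-03  3.104e+00] shift [-0.  -0.4 95.3] turn -0.1
```

{"api": "carry_out", "payload": {"motion": [[0, 0, 40, 0, 0], [0, 0, 35, 0, 0], [0, 0, 20, 0, 0], [0, 0, 0, 0, 0.3], [0, 0, 0, 0, 0.45], [0, 0, 0, 0, 0.5], [0, 0, 0, 0, 0.5], [0, 0, 0, 0, 0.5], [0, 0, 0, 0, 0.5]]}}

```text
t: 38.45
eef_pos: [534.2, -0.5, 37.1]
tcp_rot: [-3.142, 0.002, 3.104]
ft_force: [-1.1, -0.1, 8.3]
opening: 0.63
grip_force: 30.0
```

{"api": "carry_out", "payload": {"motion": [[0, 0, -10, 0, 0.5], [0, 0, -30, 0, 0.5], [0, 0, -30, 0, 0.5], [0, 0, -25, 0, 0.5], [0, 0, 0, 0, 0.5]]}}

```text
t: 38.95
eef_pos: [535.0, -0.6, 134.7]
tcp_rot: [-3.141, 0.006, 3.104]
ft_force: [0.7, 0.4, -0.0]
opening: 0.631
grip_force: 30.0
```

```bash
python3 -c "
from h import *
from cell import env
move(env,563.9,129.3,66,2.961)"
```

```text
t 38.95 at [535.   -0.6 134.7] [-3.141  0.006  3.104] shift [-23.7 130.9  68.8] turn 8.2
```

{"api": "carry_out", "payload": {"motion": [[-8, 43.5, 0, 0, 0.5], [-8, 43.5, 0, 0, 0.5], [-8.2, 43.9, 0, 0, 0.5], [0, 0, 0, 8.2, 0.5], [0, 0, 0, 0, 0.5], [0, 0, 0, 0, 0.5], [0, 0, 0, 0, 0.5]]}}

```text
t: 39.65
eef_pos: [562.6, 128.6, 131.0]
tcp_rot: [-3.141, -0.0, 2.963]
ft_force: [0.7, -0.8, -0.3]
opening: 0.633
grip_force: 30.0
```

```bash
python3 -c "
from h import *
from cell import env
move(env,564.4,129.2,76,2.961)"
```

```text
t 39.65 at [562.6 128.6 131. ] [-3.141 -0.     2.963] shift [-1.7  0.9 55. ] turn 0.1
```

{"api": "carry_out", "payload": {"motion": [[-1.8, 0.8, 8, 0, 0.5], [0, 0, 8, 0, 0.5], [0, 0, 0, 0, 0.5], [0, 0, 0, 0, 0.5]]}}

```text
t: 40.05
eef_pos: [564.5, 129.7, 114.7]
tcp_rot: [-3.141, -0.001, 2.961]
ft_force: [0.3, -0.7, -0.1]
opening: 0.628
grip_force: 30.0
```

```bash
python3 -c "
from h import *
from cell import env
move(env,564.4,129.2,76,2.961)"
```

```text
t 40.05 at [564.5 129.7 114.7] [-3.141e+00 -1.000e-03  2.961e+00] shift [ 0.  -0.5 38.7] turn 0.0
```

{"api": "carry_out", "payload": {"motion": [[0, 0, 4, 0, 0.5], [0, 0, 4, 0, 0.5], [0, 0, 4, 0, 0.5], [0, 0, 0, 0, 0.5]]}}

```text
t: 40.45
eef_pos: [564.4, 129.9, 102.5]
tcp_rot: [-3.141, -0.001, 2.961]
ft_force: [1.1, 0.2, 0.8]
opening: 0.632
grip_force: 30.0
```

{"api": "carry_out", "payload": {"motion": [[0, 0, 6, 0, 0.5], [0, 0, 6, 0, 0.5], [0, 0, 6, 0, 0.5], [0, 0, 0, 0, 0.5]]}}

```text
t: 40.85
eef_pos: [564.3, 129.8, 84.1]
tcp_rot: [-3.141, -0.001, 2.961]
ft_force: [-0.1, 0.8, -0.6]
opening: 0.628
grip_force: 30.0
```

Bottom edge is at about 47 mm, below both tops, with no contact. I'll continue down.

{"api": "carry_out", "payload": {"motion": [[0, 0, 7, 0, 0.5], [0, 0, 7, 0, 0.5], [0, 0, 6, 0, 0.5], [0, 0, 0, 0, 0.5]]}}

```text
t: 41.25
eef_pos: [564.3, 129.8, 64.1]
tcp_rot: [-3.141, -0.001, 2.961]
ft_force: [0.2, 1.1, -0.0]
opening: 0.63
grip_force: 30.0
```

{"api": "carry_out", "payload": {"motion": [[0, 0, 5, 0, 0.5], [0, 0, 5, 0, 0.5], [0, 0, 4, 0, 0.5], [0, 0, 0, 0, 0.5]]}}

```text
t: 41.65
eef_pos: [564.5, 129.9, 50.5]
tcp_rot: [-3.141, -0.001, 2.961]
ft_force: [-0.3, -0.1, -0.5]
opening: 0.632
grip_force: 30.0
```

{"api": "carry_out", "payload": {"motion": [[0, 0, 3, 0, 0.5], [0, 0, 2, 0, 0.5], [0, 0, 2, 0, 0.5], [0, 0, 0, 0, 0.5]]}}

```text
t: 42.05
eef_pos: [564.6, 129.9, 43.9]
tcp_rot: [-3.142, -0.0, 2.961]
ft_force: [1.2, 0.2, -0.6]
opening: 0.631
grip_force: 30.0
```

{"api": "carry_out", "payload": {"motion": [[0, 0, 1.5, 0, 0.5], [0, 0, 1, 0, 0.5], [0, 0, 0.5, 0, 0.5], [0, 0, 0, 0, 0.5]]}}

```text
t: 42.45
eef_pos: [564.7, 129.9, 41.2]
tcp_rot: [3.141, 0.0, 2.961]
ft_force: [-0.0, 0.4, 0.3]
opening: 0.632
grip_force: 30.0
```

{"api": "carry_out", "payload": {"motion": [[0, 0, 1, 0, 0.5], [0, 0, 0, 0, 0.5], [0, 0, 0, 0, 0.5]]}}

```text
t: 42.75
eef_pos: [564.8, 129.9, 41.1]
tcp_rot: [3.141, 0.001, 2.961]
ft_force: [-3.2, -0.3, 12.6]
opening: 0.632
grip_force: 30.0
```

{"api": "carry_out", "payload": {"motion": [[0, 0, -0.7, 0, 0.5], [0, 0, 0, 0, 0.3], [0, 0, 0, 0, 0.2], [0, 0, 0, 0, 0.05], [0, 0, 0, 0, 0], [0, 0, -40, 0, 0], [0, 0, -45, 0, 0], [0, 0, -45, 0, 0], [0, 0, -45, 0, 0], [0, 0, 0, 0, 0], [0, 0, 0, 0, 0]]}}

```text
t: 43.85
eef_pos: [564.8, 129.9, 216.5]
tcp_rot: [3.141, 0.002, 2.961]
ft_force: [0.6, 0.0, -0.7]
opening: 0.998
grip_force: 0.0
```

```bash
python3 - <<'E'
from h import *
from cell import env
s=env.state();print(s['t'],s['eef_pos'],s['tcp_rot'])
c=wristcam(env);a=-.18;C,S=np.cos(a),np.sin(a)
f=lambda x,y,z:[549.4+C*x-S*y,131.9+S*x+C*y,z]
def comps(m,n):
    q,l,st,_=cv2.connectedComponentsWithStats(m.astype(np.uint8)*255)
    for i in range(1,q):
        if st[i][4]>150 and 200<st[i][0]<420 and st[i][1]<330:
            r=cv2.minAreaRect(np.argwhere(l==i)[:,::-1].astype(np.float32));print(n,st[i],np.round(r[0]+r[1]+(r[2],),1))
h=cv2.cvtColor(c['color'],cv2.COLOR_RGB2HSV)
comps(cv2.inRange(h,(5,180,80),(18,255,255))>0,'orange');comps(c['color'].min(2)>150,'white')
def loc(u,v,z):
    w=ray(c,(u,v),z)[:2]-[549.4,131.9];return (np.array([[C,S],[-S,C]])@w).round(1)
pickle.dump((c,),open('w9.pkl','wb'))
# predicted sample top corners, upright on the floor at x'=14.7
print(proj(c,[f(x,y,65) for x in(2.7,26.7) for y in(-30,30)]).round(1),'probe front',proj(c,[f(.5,-33,69),f(.5,35,69)]).round(1))
for k in('scene','side'):
    d=env.read_camera(k);h=cv2.cvtColor(d['color'],cv2.COLOR_RGB2HSV)
    q=[f(x,y,z) for x in(2.7,26.7) for y in(-30,30) for z in(4,65)];p=proj(d,q)
    x0,y0=(p.min(0)-8).astype(int);x1,y1=(p.max(0)+8).astype(int)
    print(k,'pred',p.min(0).round(),p.max(0).round());np.save(k+'9',d['color'])
    for row in d['color'].min(2)[y0:y1:2,x0:x1]:print(''.join(' .:-=+*#%@'[v*10//256] for v in row))
E
```

```text
43.85 [564.75139198 129.89411686 216.49036313] [3.14101008e+00 1.74230480e-03 2.96106251e+00]
orange [275 207  77  11 616] [313. 212.  10.  76.  90.]
white [269 144  86  41 800] [313.4 160.5  39.9  84.2  81.5]
white [269 151  22 109 396] [272.6 206.3 109.8  16.9  80.4]
white [303 157  25  25 467] [315.2 169.3  23.3  24.   45. ]
white [ 279  219   69   33 1857] [313. 235.  32.  68.  90.]
white [308 254  17  17 165] [316.5 261.   16.3  14.8  45. ]
[[277.9 219. ]
 [346.4 218.9]
 [278.7 245.2]
 [345.7 245.1]] probe front [[273.9 217.6]
 [352.7 217.4]]
scene pred [282. 214.] [299. 243.]<stdin>:23: RuntimeWarning: overflow encountered in scalar multiply
Traceback (most recent call last):
OverflowError: Python integer 256 out of bounds for uint8
```

```bash
python3 - <<'E'
from h import *
c,=pickle.load(open('w9.pkl','rb'))
g=c['color'].min(2).astype(int)
for r in range(202,286,2):print(r,''.join(' .:-=+*#%@'[v*10//256] for v in g[r,266:360:2]))
C,S=np.cos(-.18),np.sin(-.18)
f=lambda x,y,z:[549.4+C*x-S*y,131.9+S*x+C*y,z]
print(proj(c,[f(29,0,66),f(53,0,66),f(40,4,78),f(29,-20,66),f(29,28,66),f(53.2,-20,66),f(53.2,28,66)]).round())
E
```

```text
202 --=#-:::::::::::::::--:::::::::::::::::::::-:::
204 --=#-::::::::::::::::-:::::::::::::::::::::=:::
206 --=#-:::::::::::::::---::::::::::::::::::::-:::
208 =-=#-:::::::::::::::-.. ...:::::::::::::::--:::
210 ---#-.........--=-...     ............ ... -:::
212 ---#-         . .....     .. ...         ..-:::
214 ---#=            .. .     ..   .          .::::
216 ---#=......................................-:::
218 ---#+-===================================-==:::
220 ---#*-=%%%%%%%%%%%%%%%%%%%%%%%%%%%%%%%%%%-==:::
222 ---**-=%%%%%%%%%%%%%%%%%%%%%%%%%%%%%%%%#%-==:::
224 ---**-+@@%%%%%%%%%%%%%%%%%%%%%%%%%%%%%%%%-==:::
226 ---**-+@%%%%%%%%%%%%%%%%%%%%%%%%%%%%%%%#%-==:::
228 ---**-+@%%%%%%%%%%%%%%%%%%%%%%%%%%%%%%%#%-==:::
230 ---**-=%%%%%%%%%%%%%%%%%%%%%%%%%%%%%%%%#%-==:::
232 ---**-=%%%%%%%%%%%%%%%%%%%%%%%%%%%%%%%%#%-==:::
234 ---**-=%%%%%%%%%%%%%%%%%%%%%%%%%%%%%%%%%%-==:::
236 ---*#-=*+************%%%%%#************+*:==:::
238 ---+#-=%#%%%%%%%%%%%%%%%%%%%%%%%%%%%%%%%#-==:::
240 =--+#-=%#%%%%%%%%%%%%%%%%%%%%%%%%%%%%%%%%-==:::
242 =--+#-=%#%%@%@@@@@@@@%%%%%%@%%%%%%%%%%%%%-==:::
244 ---*
[... 475 characters left out ...]
=-:::::::--%*%%%%++..:::::::----====
264 -----------=-:::::::::*%%%%%%:::::-::::=--=====
266 --==-=====-=-::::::::::%%%%%#.....:....=------=
268 =-===--------::::::::::+%%%%-:::::::::.==------
270 ==-------==--:::::::::::=#*-:-:::::::::==-----=
272 ------=--===--------------=--------==----------
274 -----==-=====--------=-==-===-----===-------=--
276 --=--=------==------=====---------------==--==-
278 --====-----===--=----=====------==-------=-----
280 ------=---===-==-------===-=----==-----=====---
282 ------==-----===-------=====-----=-----=====-==
284 ===--------==----=-----======--------===-----=-
[[312. 248.]
 [312. 273.]
 [317. 264.]
 [290. 248.]
 [344. 248.]
 [290. 273.]
 [343. 273.]]
```

The wrist image matches the prediction within about a pixel: the sample box top spans rows 219–245 (predicted 219–245). The probe and signal box tops are also where upright boxes on the floor should appear. Handing in.

```bash
python3 -c "
from cell import env
print(env.job_done())"
```

```text
the job is handed in; nothing more can be done
None
```

I handed the job in at about 44 s: the loupe, probe box, sample box and signal box stand upright on the kit box floor in one row, checked from contact forces and a final wrist-camera view that did not re-measure the loupe or the other things on the desk; no verdict was returned.

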